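# Step the sample carousel back one notch

### The arm

A 7-joint arm with a two-finger parallel gripper is mounted at the origin on the work surface. World frame = base frame: x ahead of the robot, y to its left, z up, the work surface at z = 0. Lengths are in m, angles in rad, forces in N, time in s.
With the tool pointing down it reaches from about 0.4 to 0.85 m from the base axis. Payload 10.4 kg.
Tool frame: the origin (TCP) lies between the finger pads; the fingertips stand 25 mm ahead of it and the grasp point (between the pads) lies 6 mm ahead of it; x points along the fingers, y is the direction in which the jaws open and shut, and the axes are right-handed (so a half turn about x gives the same grasp; the last joint's range is limited). The gripper opens to 87 mm and grips with 3 to 60 N. Pads are 19 mm wide; open, the fingers measure 117 mm over their backs; the gripper's body (75 mm by 190 mm) begins 51 mm behind the grasp point.
Start: joints at [1.326, 0.332, -0.065, 1.46, 0.022, 1.35, -0.088], TCP at [0.138, -0.61, 0.248] pointing down, gripper open.
Joint ranges: [-2.6, 2.6], [-0.5, 2.12], [-1.47, 1.34], [0.16, 2.42], [-1.27, 4.41], [0.06, 2.06], [-2.6, 2.6]. Speed limits (rad/s): [2.22, 2.22, 2.79, 2.79, 3.14, 3.14, 3.14].

### API

Orientations are given as a unit quaternion [x, y, z, w].
In Python, from bench import r gives the robot as it stands.
- The arm moves only by the shell command python3 -m pendant 'ROWS' [FORCE]. ROWS is JSON, a list of rows, each an object with "translation": the shift along the world's x, y, z in cm, a list of three; "angular": the turn, a rotation vector about the world's x, y, z in degrees, a list of three; "hand": the opening, from -1 (shut) to 1 (fully open). In form: [{"translation": [dx, dy, dz], "angular": [wx, wy, wz], "hand": hand}, ...]. A call has 1 to 20 rows; each row shifts and turns the commanded pose from where the row before left it; what a row does not reach is not made up. A row lasts 1/10 s, in which the tool goes at most 50 mm and 8.59 degrees, less where a joint would pass 70% of its speed; a pose out of reach is approached as far as the arm can. A call is refused whole if a number of a shift passes 5 or a number of a turn 8.59, either way. A call with a gripper value outside its range is refused whole. The fingers move at their own pace and stop on an object; FORCE is the grip in N (left out, the last holds). Time passes only in rows, so rows that do not move let the fingers close. It gives the time, the measured TCP pose, the force and the opening at its end, in the units of the state.
- r.read_state(): the state, without advancing time (a new reading comes with each control period).
- r.camera(name): name is "side" or "top"; returns the picture (400x640x3 uint8, red, green, blue); there is no depth.
- r.camera_info(name): a dict with "fx", "fy", "cx", "cy" (pixels), "distortion" ([k1, k2, p1, p2, k3] as OpenCV has them; the pictures are not rectified), "rvec" (rotation vector, rad) and "tvec" (3), from world to camera coordinates, as OpenCV has them. Camera axes: x right, y down, z forward; pixel columns grow to the right and rows downward; lengths in m; the calibration is good to about 2 mm. A picture is of the moment at which its call begins. camera_info takes no time and is no camera call.
- r.close_job(): hands the job in, once; it reports no verdict.
Trained networks look in the newest picture that a camera, given by its name, has taken for a name from the list of things; names that differ only in an ending like _2 or _b are one class to them, and where a whole thing is asked for, a point or a joint stands for the part that bears it (a point fixed in the world has none). Each returns a list of dicts, best first, with "confidence" (0 to 1); they miss things now and then, are a little off and sometimes report something else, mostly with a low value. They report only what shows in the picture. A call takes as long as a camera call.
- r.find_in(camera, name): "point" ([row, column] in pixels, amid what is visible of it).
- r.mark_of(camera, name): "point" ([row, column] in pixels: a listed point, or the origin of a listed thing).
The state is a dict: "time": time; "joint_positions": joint angles; "joint_vel": joint speeds; "joint_torque": joint torques, N m; "ee_pos": TCP position; "eef_rot": TCP orientation; "ft_force": force on the tool from outside, world axes, zero at the start; "torque": the same for the moment, N m; "width": finger opening in m.
Only numpy, scipy, OpenCV 4.12 (cv2) and the standard library are available. Lean on these libraries where they do the work, as an engineer would, in place of code of your own. Each camera call takes 0.05 s, during which the arm holds its last target.

### The job

The sample carousel has been fed one position too far. With a fingertip push the red pawl's thumb lever outward until the pawl lifts and stays thrown back, push one of the orange pegs so that the wheel goes backward (clockwise seen from above) by one notch, one twelfth of a turn, and then push the lever back so that the pawl drops fully into that notch. Grip nothing, leave the vials standing in their pockets and do not disturb the other things.

Things in the scene. Friction and masses are not known exactly. Their poses are not given: they have to be found in the camera images.
- wheel (a joint): Ratchet wheel angle, rad, about its upright axis: 0 about the start, positive is backward = CLOCKWISE seen from above. One notch is 0.524. Light friction (about 0.12 N m); it stays where left. With the pawl down it has about 0.08 of play either way in a notch, and the pawl blocks it from going farther backward. The pawl can drop fully into the previous notch with the wheel at 0.45 to 0.59.
- pawl (a joint): Angle of the red pawl, rad: 0 is down in the notch, 1.134 is fully lifted, thrown back against its stop. It tips over centre at about 0.6: beyond that it falls back by its own weight and stays up, below that it falls down by itself. A push of 1 N or less at its head moves it.
- wheel_hub (a point): Centre of the top of the wheel's grey hub, on its axis, 105 mm above the table. The wheel is an aluminium disc of 122 mm radius, its upper face 55 mm above the table. On that face: 12 steel ratchet teeth at radius 100 to 120 mm, tops 69 mm above the table; six square white pockets 31 mm wide and 24 mm tall at radius 58 mm; three orange pegs. Its frame turns with the wheel, z up.
- feeder: The fixed sample feeder: white deck 300 mm square, 28 mm thick, with a blue pod 60 mm tall along its +x edge. Origin under the wheel's axis on the table; its +y axis points to the pawl.
- peg_a (a point): Centre of the top of an upright orange drive peg on the wheel, 16 mm in diameter, standing 60 mm above the wheel's plate, 92 mm from the wheel's axis. At the start this one is diametrically opposite the pawl.
- peg_b (a point): Centre of the top of an upright orange drive peg on the wheel, 16 mm in diameter, standing 60 mm above the wheel's plate, 92 mm from the wheel's axis. At the start this one is 60 degrees clockwise from the pawl, seen from above.
- peg_c (a point): Centre of the top of an upright orange drive peg on the wheel, 16 mm in diameter, standing 60 mm above the wheel's plate, 92 mm from the wheel's axis. At the start this one is 60 degrees anticlockwise from the pawl, seen from above.
- pawl_pivot (a point): Centre of the pawl's hinge pin, fixed, 155 mm from the wheel's axis and 85 mm above the table. Its y axis points level and radially outward, away from the wheel; x lies along the pin, z up. Steel cheeks, 38 mm over all along the pin, stand beside it to 95 mm above the table.
- pawl_head (a point): Centre of the round head on the pawl's red thumb lever: a bar 14 mm in diameter, 34 mm long, parallel to the pin, 65 mm from it. Pawl down: the lever leans 30 degrees from upright inward over the wheel, head about 141 mm above the table; fully lifted it leans 35 degrees outward. Pushing the head outward lifts the pawl's nose, pushing it inward lowers it.
- pawl_nose (a point): Lower end of the pawl's nose, a tooth 10 mm wide that hangs into the wheel's notch at radius 110 mm. The pawl's arm, 10 mm thick, runs from the pin 45 mm to the nose, level when down. Arm and lever are one rigid piece, 60 degrees apart, with the gap between them open toward the wheel when the pawl is down and upward when it is lifted.
- jar: Loose amber jar with white cap, 36 mm in diameter and 55 mm tall, standing on a corner of the deck. Origin at the centre of its underside.
- rack: Loose blue tube rack, 100 x 160 mm and 97 mm tall, on the table. Origin at the centre of its underside.
- beaker: Loose glass beaker, 72 mm in diameter, 90 mm tall. Origin at the centre of its underside.
- bottle: Loose white bottle with red cap, 64 mm in diameter, 150 mm tall. Origin at the centre of its underside.
- driver: Loose screwdriver, 160 mm long, lying on the table. Origin under its middle.
- vial1_mid (a point): Centre of a loose blue-capped sample vial, 22 mm in diameter and 60 mm tall, standing in a pocket of the wheel; its top is 115 mm above the table. It rides round with the wheel.
- vial2_mid (a point): Centre of a loose blue-capped sample vial, 22 mm in diameter and 60 mm tall, standing in a pocket of the wheel; its top is 115 mm above the table. It rides round with the wheel.
- vial3_mid (a point): Centre of a loose blue-capped sample vial, 22 mm in diameter and 60 mm tall, standing in a pocket of the wheel; its top is 115 mm above the table. It rides round with the wheel.

How it is judged:
On the way, in this order (a step that is already met when the one before it is completed fails the run):
1. the pawl is lifted and stays thrown back, the wheel still in its notch (value of joint pawl above 0.9 rad and value of joint wheel between -0.15 and 0.15 rad), for 0.2 s.
2. with the pawl up, the wheel is pushed back by about one notch (value of joint pawl above 0.9 rad and value of joint wheel between 0.4 and 0.65 rad), for 0.2 s.
At the end, for the whole second after the job is handed in: The pawl is down in the notch (within 0.06 rad of its lowest position) and the wheel rests one notch back (0.524 rad clockwise from its zero, within 0.1 rad) (value of joint pawl below 0.06 rad and value of joint wheel between 0.424 and 0.624 rad and velocity of joint wheel between -0.05 and 0.05 rad/s); the robot touches nothing.
It fails at once if a vial is lifted out of, or tipped in, its pocket of the wheel (z of any of vial1_mid, vial2_mid, vial3_mid in the frame of wheel_hub above -0.01 m or angle between any of vial1_mid, vial2_mid, vial3_mid's own z axis and vertical above 0.4 rad).
It fails at once if the jar, rack, beaker, bottle or screwdriver is moved by more than 20 mm (distance of any of jar, rack, beaker, bottle, driver from where it was at the start of the episode above 0.02 m).
It fails at once if a drive peg of the wheel is gripped between the fingers (contact force between the fingers and wheel above 1 N and ((horizontal distance between the grasp point and peg_a below 0.006 m and z of the grasp point in the frame of peg_a below 0.012 m) or (horizontal distance between the grasp point and peg_b below 0.006 m and z of the grasp point in the frame of peg_b below 0.012 m) or (horizontal distance between the grasp point and peg_c below 0.006 m and z of the grasp point in the frame of peg_c below 0.012 m))).
It fails at once if the pawl is gripped between the fingers (contact force between the fingers and pawl above 1 N and distance between the grasp point and pawl_head below 0.008 m).
It also fails if it takes over 54 s, if anything falls off the work surface, if the arm or the gripper's body presses on something with over 40 N, if the wrist force passes 120 N, or if a joint passes its speed limit or range.

## Working session

There is one attempt and no reset: what is moved stays moved. The work goes in short steps, Python scripts to look and compute and a shell command to move; the robot and the scene stay as the last step left them, time stands still between calls to the robot, and variables do not carry over. Pictures are saved under pics/ and viewed, and the job is handed in when it is done.

```bash
ls; mkdir -p pics; python3 - <<'E'
from bench import r
import cv2
s=r.read_state(); print({k:s[k] for k in('time','ee_pos','eef_rot','ft_force','width')})
for c in('side','top'):
    im=r.camera(c); cv2.imwrite(f'pics/{c}0.png',im[:,:,::-1]); print(c,r.camera_info(c))
    for n in('peg_a','pawl_head','pawl_pivot','wheel_hub','pawl_nose','vial1_mid','jar','rack','beaker','bottle','driver','feeder'):
        print(c,n,[( [round(float(v)) for v in d['point']],round(d['confidence'],2)) for d in r.mark_of(c,n)])
E
```

```text
pics
{'time': 0.0, 'ee_pos': array([ 0.13743354, -0.60933517,  0.24674912]), 'eef_rot': array([-0.70268442, -0.07877485,  0.70283712, -0.07777605]), 'ft_force': array([-0.02107973, -0.62626749, -0.11520563]), 'width': 0.08710983500831816}
side {'fx': 451.66179457556757, 'fy': 451.66179457556757, 'cx': 318.6705011994329, 'cy': 198.4509244674577, 'distortion': array([0.03121567, 0.        , 0.        , 0.        , 0.        ]), 'rvec': array([ 0.65146333, -2.56308487,  1.2294009 ]), 'tvec': array([0.50002256, 0.25554984, 1.09243766])}
side peg_a [([171, 358], 0.91), ([177, 303], 0.91), ([206, 346], 0.64)]
side pawl_head [([187, 356], 0.21)]
side pawl_pivot [([214, 295], 0.86)]
side wheel_hub [([185, 337], 0.9), ([160, 415], 0.26)]
side pawl_nose [([217, 309], 0.77), ([214, 336], 0.16)]
side vial1_mid [([181, 322], 0.59)]
side jar [([169, 335], 0.47)]
side rack [([157, 416], 0.88), ([182, 322], 0.25)]
side beaker [([387, 284], 0.71)]
side bottle [([351, 197], 0.74), ([204, 348], 0.43)]
side driver [([155, 352], 0.73)]
side feeder [([217, 336], 0.62)]
top {'fx': 416.70710139134997, 'fy':
[... 161 characters left out ...]
vec': array([ 2.19532555, -2.16251233,  0.10257094]), 'tvec': array([-0.01353966,  0.55357982,  1.22945666])}
top peg_a [([166, 348], 0.89), ([203, 390], 0.63), ([218, 332], 0.6), ([176, 360], 0.16)]
top pawl_head [([181, 314], 0.63)]
top pawl_pivot [([181, 308], 0.88), ([247, 175], 0.36)]
top wheel_hub [([199, 357], 0.92), ([170, 406], 0.59)]
top pawl_nose [([186, 319], 0.75)]
top vial1_mid [([178, 359], 0.65)]
top jar [([169, 405], 0.5), ([177, 362], 0.21)]
top rack [([242, 479], 0.79), ([196, 354], 0.17), ([163, 351], 0.15)]
top beaker [([246, 175], 0.66), ([183, 317], 0.56)]
top bottle [([173, 174], 0.76)]
top driver [([168, 456], 0.63), ([178, 314], 0.48)]
top feeder [([195, 351], 0.8)]
```

```bash
python3 - <<'E'
import cv2
a=cv2.imread('pics/top0.png'); cv2.imwrite('pics/top0c.png',cv2.resize(a[120:270,250:450],None,fx=4,fy=4,interpolation=cv2.INTER_CUBIC))
a=cv2.imread('pics/side0.png'); cv2.imwrite('pics/side0c.png',cv2.resize(a[120:270,240:440],None,fx=4,fy=4,interpolation=cv2.INTER_CUBIC))
E
```

```text
(no output)
```

View pics/top0.png

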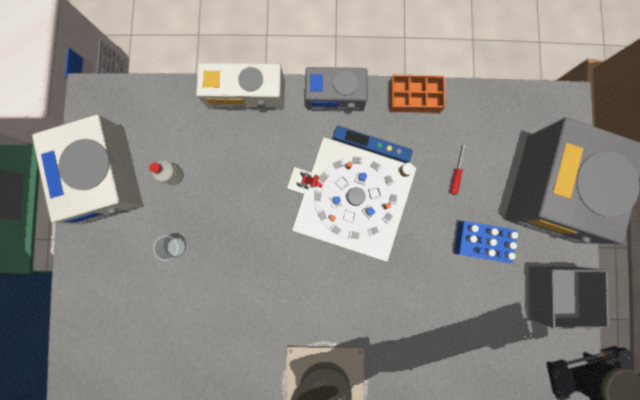

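View pics/side0.png

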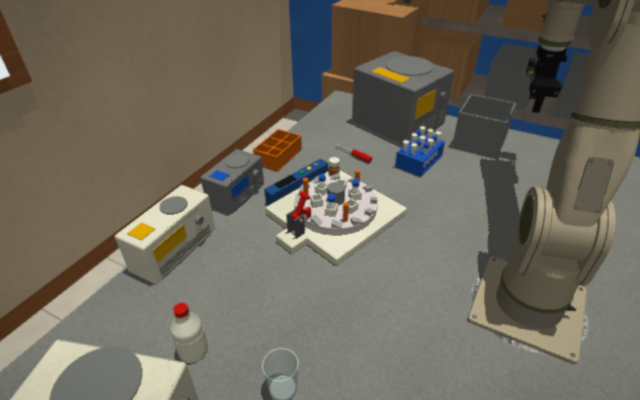

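```bash
ls pics
```

```text
side0.png
side0c.png
top0.png
top0c.png
```

View pics/top0c.png

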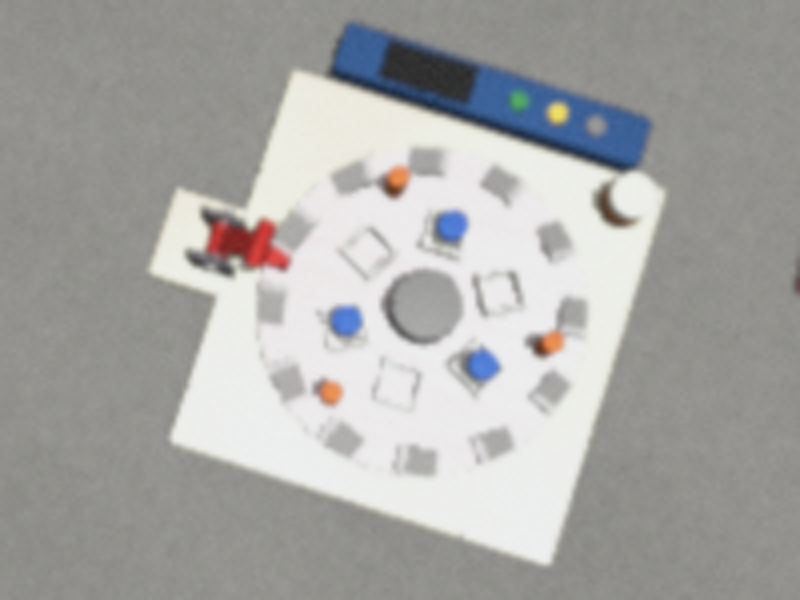

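View pics/side0c.png

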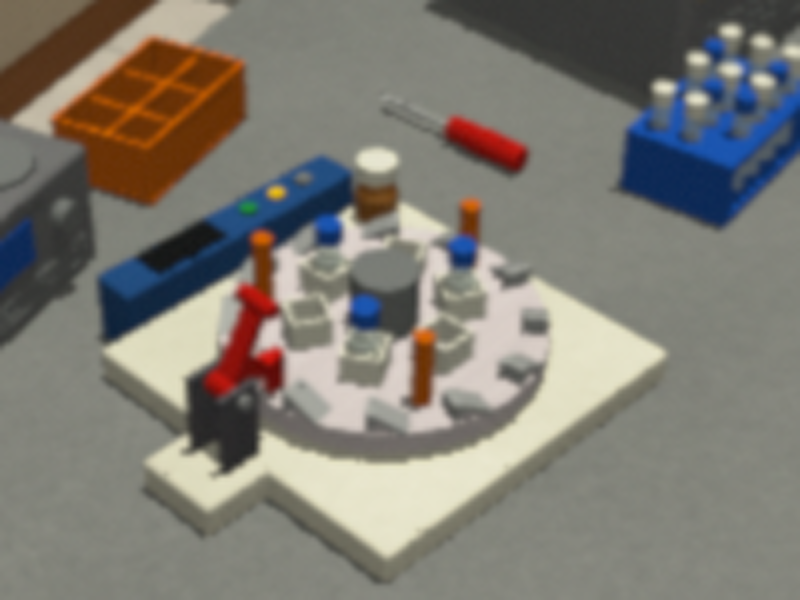

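The top view shows the pawl (col 308, row 181) to the left of the hub (357, 199). peg_b is at (348, 166), peg_c at (332, 218) and peg_a at (388, 205). The side view agrees with this. Next I'll fit the feeder pose.

```bash
cat > h.py <<'E'
from bench import r
import numpy as np, cv2
from scipy.optimize import least_squares
def proj(c,P):
    i=r.camera_info(c); K=np.array([[i['fx'],0,i['cx']],[0,i['fy'],i['cy']],[0,0,1.]])
    p,_=cv2.projectPoints(np.array(P,float).reshape(-1,1,3),i['rvec'],i['tvec'],K,i['distortion'])
    return p.reshape(-1,2)
# wheel-axis-origin feeder points; psi = world azimuth of pawl direction; cw from above = -angle
def pts(x,y,psi,wh=0.,pw=0.):
    u=lambda a:np.array([np.cos(a),np.sin(a),0])
    O=np.array([x,y,0]); z=np.array([0,0,1.])
    d={'hub':O+.105*z,'piv':O+.155*u(psi)+.085*z}
    for n,k in(('a',np.pi),('b',-np.pi/3),('c',np.pi/3)): d[n]=O+.092*u(psi+k-wh)+.115*z
    l=-np.pi/6+pw
    d['head']=d['piv']+.065*(np.sin(l)*u(psi)+np.cos(l)*z)
    d['nose']=O+.110*u(psi)+.06*z
    return d
E
python3 - <<'E'
from h import *
obs={'top':dict(hub=(357,199),b=(348,166),c=(332,218),a=(388,205.5),piv=(308,181),head=(314,181)),
'side':dict(hub=(337,185),a=(358,171),b=(303,177),c=(346,205),piv=(295,214),head=(304,194))}
def res(p):
    d=pts(*p);o=[]
    for c in obs:
        k=list(obs[c]); o.append((proj(c,[d[n] for n in k])-np.array([obs[c][n] for n in k])).ravel())
    return np.concatenate(o)
s=least_squares(res,[.5,-.05,1.5],loss='soft_l1')
print(s.x,np.round(res(s.x).reshape(-1,2),1).tolist())
for k,v in pts(*s.x).items(): print(k,v.round(4))
from scipy.spatial.transform import Rotation as R
print(R.from_quat(r.read_state()['eef_rot']).as_matrix().round(3))
for nm,c in (('jar',.055),):pass
E
```

```text
[ 0.55565714 -0.08286029  1.26810883] [[-0.8, -3.1], [1.6, -2.3], [-0.1, -0.5], [-0.2, 0.3], [-3.6, -1.2], [0.6, -0.3], [-0.2, 1.2], [0.6, -0.7], [3.1, 1.4], [0.0, -1.9], [1.7, 2.3], [0.9, 0.7]]
hub [ 0.5557 -0.0829  0.105 ]
piv [0.6019 0.0651 0.085 ]
a [ 0.5282 -0.1707  0.115 ]
b [ 0.6454 -0.0627  0.115 ]
c [ 0.4933 -0.0152  0.115 ]
head [0.5922 0.0341 0.1413]
nose [0.5884 0.0221 0.06  ]
[[ 0.     0.22  -0.976]
 [-0.    -0.976 -0.22 ]
 [-1.     0.    -0.   ]]
```

```bash
python3 - <<'E'
from h import *
o=lambda x,y,cx,cy:((x+.5)/4-.5+cx,(y+.5)/4-.5+cy)
t=lambda x,y:o(x,y,250,120); q=lambda x,y:o(x,y,240,120)
obs={'top':dict(hub=t(427,303),b=t(398,176),c=t(332,391),a=t(552,342),head=t(262,243)),
'side':dict(hub=q(386,267),a=q(471,204),b=q(262,238),c=q(425,336),head=q(257,299),piv=q(228,376))}
def res(p):
    d=pts(*p);o=[]
    for c in obs:
        k=list(obs[c]); o.append((proj(c,[d[n] for n in k])-np.array([obs[c][n] for n in k])).ravel())
    return np.concatenate(o)
s=least_squares(res,[.5,-.05,1.5],loss='soft_l1')
print(s.x,np.round(res(s.x).reshape(-1,2),1).tolist())
s2=least_squares(lambda p:res([*p]),[.5,-.05,1.5,0],loss='soft_l1'); print(s2.x)
for k,v in pts(*s.x).items(): print(k,v.round(4))
E
```

```text
[ 0.55732647 -0.08277466  1.2741107 ] [[-0.2, -0.0], [0.2, -0.4], [-0.6, -0.3], [0.2, -0.1], [-0.6, 0.0], [0.1, -0.4], [0.5, -0.5], [0.4, -0.8], [-0.2, -0.7], [0.7, 0.3], [-0.2, 2.6]]
[ 0.55688235 -0.08270789  1.2580712  -0.02564841]
hub [ 0.5573 -0.0828  0.105 ]
piv [0.6026 0.0655 0.085 ]
a [ 0.5304 -0.1708  0.115 ]
b [ 0.647  -0.0621  0.115 ]
c [ 0.4946 -0.0155  0.115 ]
head [0.5931 0.0344 0.1413]
nose [0.5895 0.0224 0.06  ]
```

```bash
python3 -m pendant '[{"translation":[2.2,3,0],"angular":[0,0,-1.4],"hand":-1},{"translation":[2.2,3,0],"angular":[0,0,-1.4],"hand":-1},{"translation":[2.2,3,0],"angular":[0,0,-1.4],"hand":-1},{"translation":[2.2,3,0],"angular":[0,0,-1.4],"hand":-1},{"translation":[2.2,3,0],"angular":[0,0,-1.4],"hand":-1},{"translation":[2.2,3,0],"angular":[0,0,-1.4],"hand":-1},{"translation":[2.2,3,0],"angular":[0,0,-1.4],"hand":-1},{"translation":[2.2,3,0],"angular":[0,0,-1.4],"hand":-1},{"translation":[2.2,3,0],"angular":[0,0,-1.4],"hand":-1},{"translation":[2.2,3,0],"angular":[0,0,-1.4],"hand":-1},{"translation":[2.2,3,0],"angular":[0,0,-1.4],"hand":-1},{"translation":[2.2,3,0],"angular":[0,0,-1.4],"hand":-1},{"translation":[2.2,3,0],"angular":[0,0,-1.4],"hand":-1},{"translation":[2.2,3,0],"angular":[0,0,-1.4],"hand":-1},{"translation":[2.2,3,0],"angular":[0,0,-1.4],"hand":-1},{"translation":[2.2,3,0],"angular":[0,0,-1.4],"hand":-1},{"translation":[2.2,3,0],"angular":[0,0,-1.4],"hand":-1},{"translation":[2.2,3,0],"angular":[0,0,-1.4],"hand":-1},{"translation":[2.2,3,0],"angular":[0,0,-1.4],"hand":-1},{"translation":[2.2,3,0],"angular":[0,0,-1.4],"hand":-1}]' 20
cat >> h.py <<'E'
from scipy.spatial.transform import Rotation as R
C=(0.5573,-.0828,1.274)
def st():
    s=r.read_state(); p=s['ee_pos']; M=R.from_quat(s['eef_rot']).as_matrix()
    d=p[:2]-np.array(C[:2]); u=np.array([np.cos(C[2]),np.sin(C[2])]); t=np.array([-u[1],u[0]])
    print('t',round(s['time'],2),'p',p.round(4),'rad',round(d@u,4),'tan',round(d@t,4),'x',M[:,0].round(3),'yaz',round(np.degrees(np.arctan2(*-M[1::-1,1])),1),'F',s['ft_force'].round(1),'w',round(s['width'],3))
E
python3 -c "from h import *;st()"
```

```text
time: 3.3
ee_pos: [0.5783, -0.0086, 0.2477]
eef_rot: [0.701, -0.095, -0.701, -0.095]
ft_force: [0.5, -0.3, 0.3]
width: 0.0005
t 3.3 p [ 0.5783 -0.0086  0.2477] rad 0.0771 tan 0.0016 x [ 0. -0. -1.] yaz 74.6 F [ 0.5 -0.3  0.3] w 0.0
```

```bash
python3 -m pendant '[{"translation":[0,0,-2],"angular":[0,0,0],"hand":-1},{"translation":[0,0,-3],"angular":[0,0,0],"hand":-1},{"translation":[0,0,-2.4],"angular":[0,0,0],"hand":-1},{"translation":[0,0,-1.2],"angular":[0,0,0],"hand":-1},{"translation":[0,0,0],"angular":[0,0,0],"hand":-1}]'
cat >> h.py <<'E'
def pic(n,w=(('top',250,120),('side',240,120))):
    o=[]
    for c,x,y in w:
        im=r.camera(c); cv2.imwrite(f'pics/{n}_{c}.png',im[:,:,::-1]); o.append(cv2.resize(im[y:y+150,x:x+200,::-1],(400,300),interpolation=cv2.INTER_CUBIC))
    cv2.imwrite(f'pics/{n}.png',np.hstack(o))
E
python3 -c "from h import *;st();pic('d1')"
```

```text
time: 3.8
ee_pos: [0.5767, -0.0098, 0.1602]
eef_rot: [-0.7, 0.094, 0.702, 0.094]
ft_force: [0.7, -0.5, 1.2]
width: 0.0005
t 3.8 p [ 0.5767 -0.0098  0.1602] rad 0.0754 tan 0.0028 x [-0.003  0.    -1.   ] yaz 74.7 F [ 0.7 -0.5  1.2] w 0.001
```

View pics/d1.png

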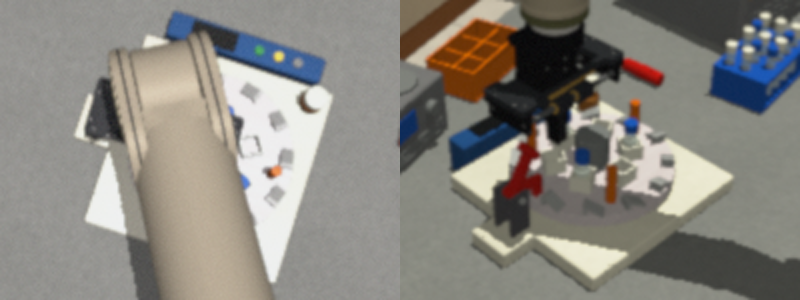

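The closed fingertip sits just inside the red head in the side view (about 558,125 against 525,150). Now I'll push outward.

```bash
python3 -m pendant '[{"translation":[0.17,0.6,0],"angular":[0,0,0],"hand":-1},{"translation":[0.2,0.7,0],"angular":[0,0,0],"hand":-1},{"translation":[0.2,0.6,0],"angular":[0,0,0],"hand":-1},{"translation":[0.15,0.48,0],"angular":[0,0,0],"hand":-1},{"translation":[0.15,0.48,0],"angular":[0,0,0],"hand":-1},{"translation":[0.15,0.48,0],"angular":[0,0,0],"hand":-1},{"translation":[0.15,0.48,0],"angular":[0,0,0],"hand":-1},{"translation":[0.15,0.48,0],"angular":[0,0,0],"hand":-1},{"translation":[0.15,0.48,0],"angular":[0,0,0],"hand":-1},{"translation":[0.15,0.48,0],"angular":[0,0,0],"hand":-1},{"translation":[0.15,0.48,0],"angular":[0,0,0],"hand":-1},{"translation":[0.15,0.48,0],"angular":[0,0,0],"hand":-1},{"translation":[0.15,0.48,0],"angular":[0,0,0],"hand":-1},{"translation":[0.15,0.48,0],"angular":[0,0,0],"hand":-1},{"translation":[0.15,0.48,0],"angular":[0,0,0],"hand":-1},{"translation":[0,0,0],"angular":[0,0,0],"hand":-1}]'
python3 -c "from h import *;st();pic('d2')"
```

```text
time: 5.5
ee_pos: [0.6013, 0.0679, 0.1616]
eef_rot: [-0.701, 0.094, 0.701, 0.094]
ft_force: [-0.7, 0.5, -0.7]
width: 0.0001
t 5.5 p [0.6013 0.0679 0.1616] rad 0.157 tan 0.0021 x [ 0.  0. -1.] yaz 74.8 F [-0.7  0.5 -0.7] w 0.0
```

View pics/d2.png

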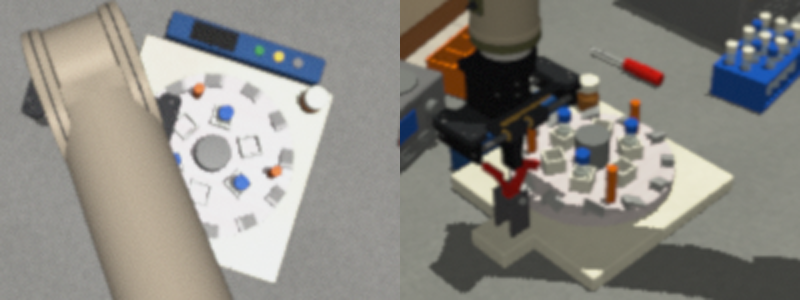

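The pawl is thrown back: the red V shape at (512,180) in the side view. I'll lift off and go behind peg_a.

```bash
python3 -m pendant '[{"translation":[0,0,1],"angular":[0,0,0],"hand":-1},{"translation":[0,0,2],"angular":[0,0,0],"hand":-1},{"translation":[0,0,1.5],"angular":[0,0,0],"hand":-1},{"translation":[-0.4,-2,0],"angular":[0,0,0],"hand":-1},{"translation":[-0.5,-3.1,0],"angular":[0,0,0],"hand":-1},{"translation":[-0.5,-3.1,0],"angular":[0,0,0],"hand":-1},{"translation":[-0.5,-3.1,0],"angular":[0,0,0],"hand":-1},{"translation":[-0.5,-3.1,0],"angular":[0,0,0],"hand":-1},{"translation":[-0.5,-3.1,0],"angular":[0,0,0],"hand":-1},{"translation":[-0.5,-3.1,0],"angular":[0,0,0],"hand":-1},{"translation":[-0.5,-3.1,0],"angular":[0,0,0],"hand":-1},{"translation":[-0.4,-1.3,0],"angular":[0,0,0],"hand":-1},{"translation":[0,0,0],"angular":[0,0,0],"hand":-1}]'
python3 -c "from h import *;st();pic('d3')"
```

```text
time: 6.9
ee_pos: [0.5576, -0.1853, 0.207]
eef_rot: [0.701, -0.096, -0.701, -0.095]
ft_force: [-0.4, 0.6, -0.2]
width: 0.0005
t 6.9 p [ 0.5576 -0.1853  0.207 ] rad -0.0979 tan -0.0303 x [ 0.    -0.001 -1.   ] yaz 74.5 F [-0.4  0.6 -0.2] w 0.001
```

View pics/d3.png

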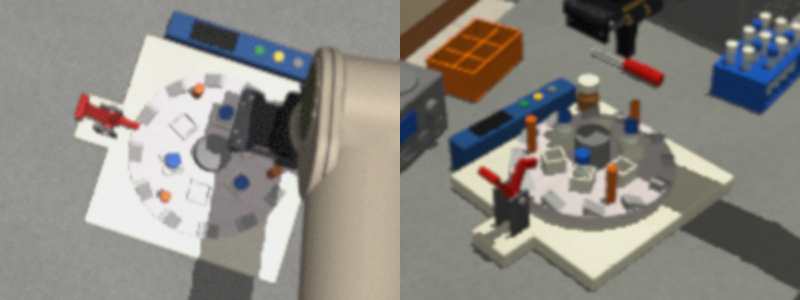

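```bash
python3 -m pendant '[{"translation":[0,0,-1.5],"angular":[0,0,0],"hand":-1},{"translation":[0,0,-2.5],"angular":[0,0,0],"hand":-1},{"translation":[0,0,-2.5],"angular":[0,0,0],"hand":-1},{"translation":[0,0,-1.7],"angular":[0,0,0],"hand":-1},{"translation":[0,0,-1],"angular":[0,0,0],"hand":-1},{"translation":[0,0,0],"angular":[0,0,0],"hand":-1}]'
python3 -c "from h import *;st();pic('d4')"
```

```text
time: 7.6
ee_pos: [0.5575, -0.1817, 0.1128]
eef_rot: [-0.7, 0.093, 0.702, 0.094]
ft_force: [-0.9, 0.5, 0.3]
width: 0.0005
t 7.6 p [ 0.5575 -0.1817  0.1128] rad -0.0945 tan -0.0291 x [-0.002  0.001 -1.   ] yaz 74.8 F [-0.9  0.5  0.3] w 0.0
```

View pics/d4.png

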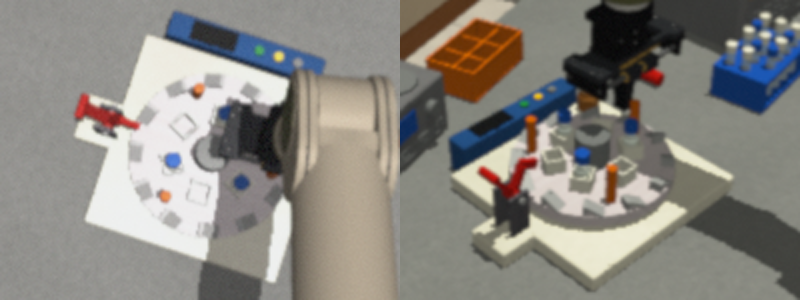

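```bash
python3 -m pendant '[{"translation":[-0.3,0.13,0],"angular":[0,0,0],"hand":-1},{"translation":[-0.3,0.13,0],"angular":[0,0,0],"hand":-1},{"translation":[-0.3,0.13,0],"angular":[0,0,0],"hand":-1},{"translation":[-0.3,0.13,0],"angular":[0,0,0],"hand":-1},{"translation":[-0.3,0.13,0],"angular":[0,0,0],"hand":-1},{"translation":[-0.3,0.13,0],"angular":[0,0,0],"hand":-1},{"translation":[-0.3,0.13,0],"angular":[0,0,0],"hand":-1},{"translation":[-0.3,0.13,0],"angular":[0,0,0],"hand":-1},{"translation":[-0.3,0.13,0],"angular":[0,0,0],"hand":-1},{"translation":[-0.3,0.13,0],"angular":[0,0,0],"hand":-1},{"translation":[-0.3,0.13,0],"angular":[0,0,0],"hand":-1},{"translation":[-0.3,0.13,0],"angular":[0,0,0],"hand":-1},{"translation":[-0.3,0.13,0],"angular":[0,0,0],"hand":-1},{"translation":[-0.3,0.13,0],"angular":[0,0,0],"hand":-1},{"translation":[-0.25,0.11,0],"angular":[0,0,0],"hand":-1},{"translation":[-0.2,0.1,0],"angular":[0,0,0],"hand":-1},{"translation":[-0.1,0.05,0],"angular":[0,0,0],"hand":-1},{"translation":[0,0,0],"angular":[0,0,0],"hand":-1}]'
python3 - <<'E'
from h import *
st();pic('d5')
a=cv2.imread('pics/d5_top.png'); b=cv2.imread('pics/d5_side.png')
cv2.imwrite('pics/d5c.png',cv2.resize(a[120:270,250:450],None,fx=4,fy=4,interpolation=cv2.INTER_CUBIC))
cv2.imwrite('pics/d5s.png',cv2.resize(b[120:270,240:440],None,fx=4,fy=4,interpolation=cv2.INTER_CUBIC))
E
```

```text
time: 9.5
ee_pos: [0.5105, -0.1623, 0.1146]
eef_rot: [-0.701, 0.094, 0.701, 0.094]
ft_force: [1.1, -0.0, 0.1]
width: 0.0007
t 9.5 p [ 0.5105 -0.1623  0.1146] rad -0.0898 tan 0.0215 x [-0. -0. -1.] yaz 74.7 F [ 1.1 -0.   0.1] w 0.001
```

View pics/d5c.png

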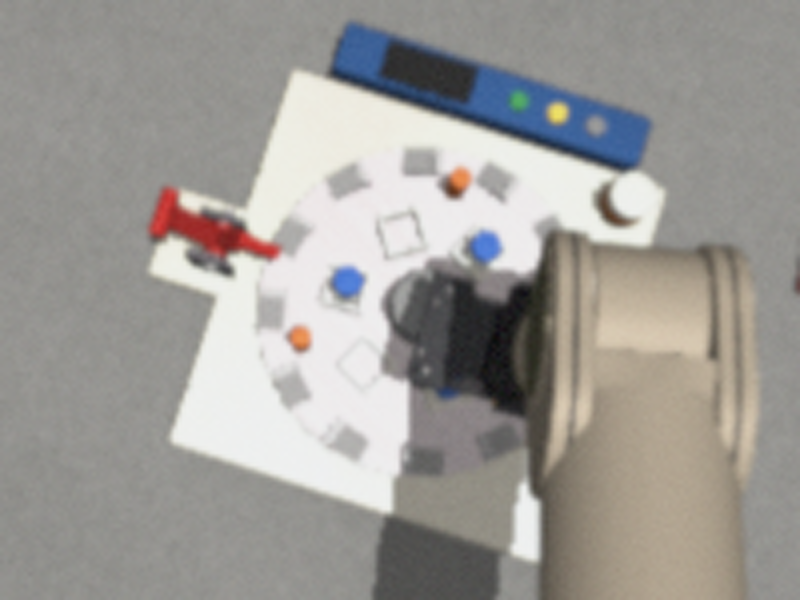

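View pics/d5s.png

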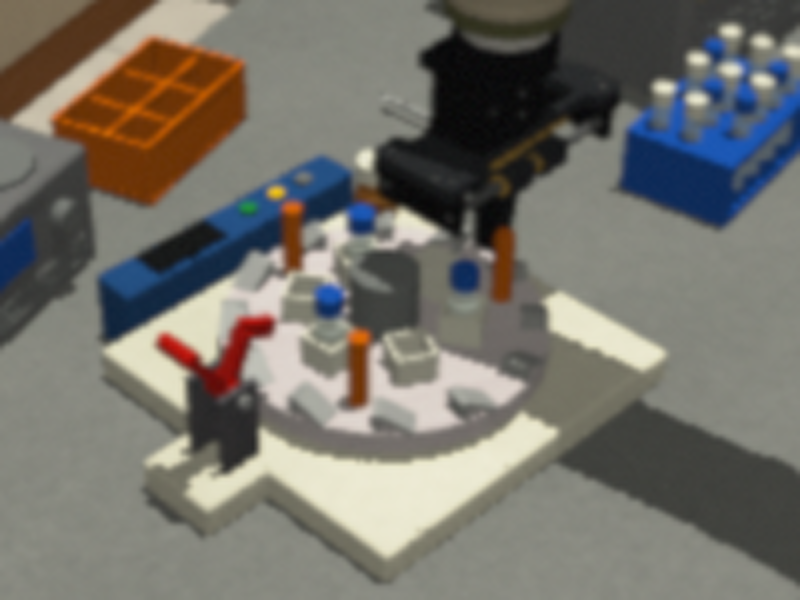

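```bash
cat >> h.py <<'E'
def wheel(obs):
    o=lambda p,cx:((p[0]+.5)/4-.5+cx,(p[1]+.5)/4-.5+120)
    def res(w,ks=None):
        d=pts(*C,w[0]); return np.concatenate([proj(c,[d[n]])[0]-o(p,250 if c=='top' else 240) for c,n,p in obs])
    s=least_squares(res,[.4],loss='soft_l1'); return s.x[0],res(s.x).reshape(-1,2).round(1).tolist()
E
python3 - <<'E'
from h import *
print(wheel([('top','b',(398,176)),('top','c',(332,391)),('top','a',(552,342)),('side','a',(471,204)),('side','b',(262,238)),('side','c',(425,336))]))
print(wheel([('top','b',(459,178)),('top','c',(300,337)),('side','a',(503,234)),('side','b',(292,210)),('side','c',(358,338))]))
print(wheel([('top','b',(459,178)),('top','c',(300,337))]))
E
```

```text
(np.float64(-0.010010317884231533), [[-0.1, -0.4], [-0.3, -0.1], [0.3, -0.4], [0.3, -0.6], [0.3, -0.6], [0.1, -0.8]])
(np.float64(0.4676830721648437), [[0.1, -0.6], [0.1, -0.2], [0.9, -0.8], [0.2, -1.3], [0.8, -1.0]])
(np.float64(0.46499746857145935), [[0.0, -0.6], [0.1, -0.1]])
```

The wheel is at about 0.47. Another ~4 mm brings it to 0.52.

```bash
python3 -m pendant '[{"translation":[-0.15,0.05,0],"angular":[0,0,0],"hand":-1},{"translation":[-0.15,0.05,0],"angular":[0,0,0],"hand":-1},{"translation":[-0.1,0.03,0],"angular":[0,0,0],"hand":-1},{"translation":[0,0,0],"angular":[0,0,0],"hand":-1},{"translation":[0,0,0],"angular":[0,0,0],"hand":-1},{"translation":[0.5,-0.15,0],"angular":[0,0,0],"hand":-1},{"translation":[0.5,-0.15,0],"angular":[0,0,0],"hand":-1},{"translation":[0,0,1],"angular":[0,0,0],"hand":-1},{"translation":[0,0,3],"angular":[0,0,0],"hand":-1},{"translation":[0,0,3],"angular":[0,0,0],"hand":-1},{"translation":[0,0,2],"angular":[0,0,0],"hand":-1},{"translation":[0,0,0],"angular":[0,0,0],"hand":-1}]'
python3 - <<'E'
from h import *
st();pic('d6')
a=cv2.imread('pics/d6_top.png'); b=cv2.imread('pics/d6_side.png')
cv2.imwrite('pics/d6c.png',cv2.resize(a[120:270,250:450],None,fx=4,fy=4,interpolation=cv2.INTER_CUBIC))
cv2.imwrite('pics/d6s.png',cv2.resize(b[120:270,240:440],None,fx=4,fy=4,interpolation=cv2.INTER_CUBIC))
E
```

```text
time: 10.8
ee_pos: [0.5183, -0.1642, 0.2083]
eef_rot: [0.703, -0.094, -0.699, -0.094]
ft_force: [-0.0, 0.2, 0.5]
width: 0.0009
t 10.8 p [ 0.5183 -0.1642  0.2083] rad -0.0892 tan 0.0135 x [ 0.005 -0.002 -1.   ] yaz 74.7 F [-0.   0.2  0.5] w 0.001
```

View pics/d6c.png

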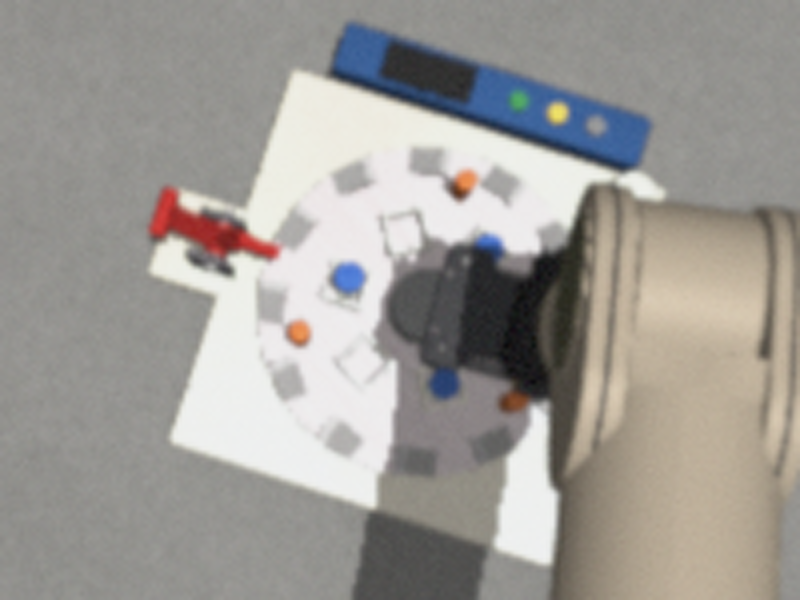

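View pics/d6s.png

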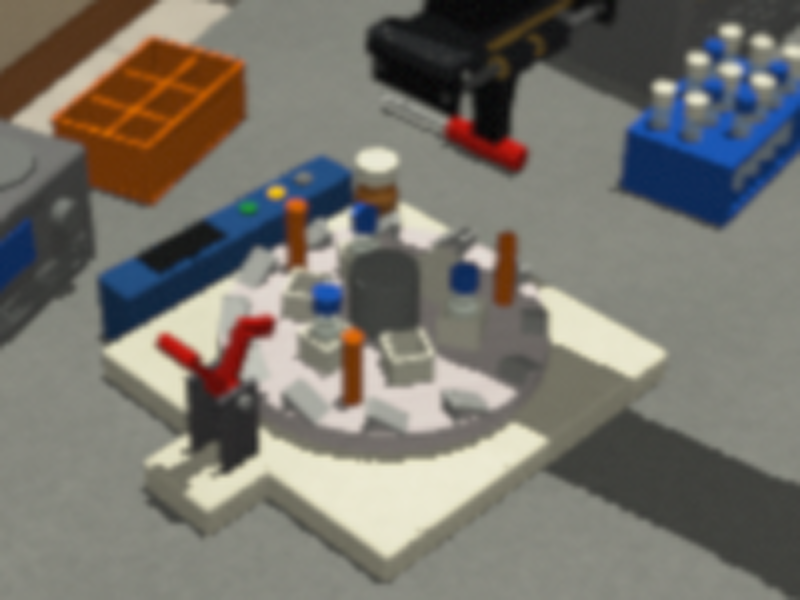

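```bash
python3 - <<'E'
from h import *
print(wheel([('top','b',(465,180)),('top','c',(298,331)),('top','a',(515,397)),('side','a',(507,238)),('side','b',(296,206)),('side','c',(352,338))]))
print(wheel([('top','b',(465,180)),('top','c',(298,331))]))
P=np.array(C[:2])+.222*np.array([np.cos(C[2]),np.sin(C[2])]);print(P)
E
```

```text
(np.float64(0.5175863121276626), [[0.2, -0.6], [0.2, -0.3], [0.5, 0.4], [0.5, -0.9], [0.3, -0.9], [0.6, -1.2]])
(np.float64(0.5132620090592228), [[0.1, -0.7], [0.2, -0.2]])
[0.6222257  0.12949379]
```

```bash
python3 -m pendant '[{"translation":[0.7,2,0],"angular":[0,0,0],"hand":-1},{"translation":[1.3,3.7,0],"angular":[0,0,0],"hand":-1},{"translation":[1.3,3.7,0],"angular":[0,0,0],"hand":-1},{"translation":[1.3,3.7,0],"angular":[0,0,0],"hand":-1},{"translation":[1.3,3.7,0],"angular":[0,0,0],"hand":-1},{"translation":[1.3,3.7,0],"angular":[0,0,0],"hand":-1},{"translation":[1.3,3.7,0],"angular":[0,0,0],"hand":-1},{"translation":[1.3,3.7,0],"angular":[0,0,0],"hand":-1},{"translation":[1,2.7,0],"angular":[0,0,0],"hand":-1},{"translation":[0,0,0],"angular":[0,0,0],"hand":-1}]'
python3 -c "from h import *;st()"
```

```text
time: 11.9
ee_pos: [0.6237, 0.1473, 0.2029]
eef_rot: [-0.7, 0.091, 0.702, 0.093]
ft_force: [-0.7, 0.0, -0.3]
width: 0.0004
t 11.9 p [0.6237 0.1473 0.2029] rad 0.2395 tan 0.0038 x [-0.003  0.003 -1.   ] yaz 75.1 F [-0.7  0.  -0.3] w 0.0
```

```bash
python3 -m pendant '[{"translation":[0,0,-1.5],"angular":[0,0,0],"hand":-1},{"translation":[0,0,-2],"angular":[0,0,0],"hand":-1},{"translation":[0,0,-0.9],"angular":[0,0,0],"hand":-1},{"translation":[0,0,0],"angular":[0,0,0],"hand":-1},{"translation":[-0.15,-0.6,0],"angular":[0,0,0],"hand":-1},{"translation":[-0.2,-0.6,0],"angular":[0,0,0],"hand":-1},{"translation":[-0.15,-0.48,0],"angular":[0,0,0],"hand":-1},{"translation":[-0.15,-0.48,0],"angular":[0,0,0],"hand":-1},{"translation":[-0.15,-0.48,0],"angular":[0,0,0],"hand":-1},{"translation":[-0.15,-0.48,0],"angular":[0,0,0],"hand":-1},{"translation":[-0.15,-0.48,0],"angular":[0,0,0],"hand":-1},{"translation":[-0.15,-0.48,0],"angular":[0,0,0],"hand":-1},{"translation":[-0.15,-0.48,0],"angular":[0,0,0],"hand":-1},{"translation":[-0.15,-0.48,0],"angular":[0,0,0],"hand":-1},{"translation":[-0.15,-0.48,0],"angular":[0,0,0],"hand":-1},{"translation":[-0.15,-0.48,0],"angular":[0,0,0],"hand":-1},{"translation":[-0.15,-0.48,0],"angular":[0,0,0],"hand":-1},{"translation":[0,0,0],"angular":[0,0,0],"hand":-1},{"translation":[0,0,0],"angular":[0,0,0],"hand":-1}]'
python3 -c "from h import *;st();pic('d7')"
```

```text
time: 13.8
ee_pos: [0.6047, 0.0772, 0.1606]
eef_rot: [0.701, -0.094, -0.701, -0.094]
ft_force: [-0.0, 0.2, -0.2]
width: 0.0003
t 13.8 p [0.6047 0.0772 0.1606] rad 0.1668 tan 0.0014 x [ 0. -0. -1.] yaz 74.7 F [-0.   0.2 -0.2] w 0.0
```

View pics/d7.png

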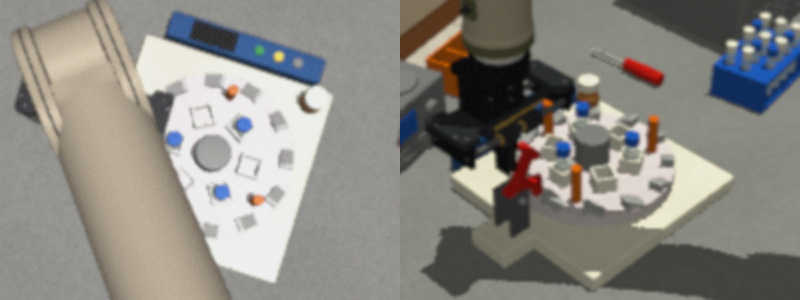

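The pawl seems to have dropped, with the head near (525,150) as at the start. I'll retract and check.

```bash
python3 -m pendant '[{"translation":[0.3,1,0],"angular":[0,0,0],"hand":-1},{"translation":[0.3,1,1],"angular":[0,0,0],"hand":-1},{"translation":[0.5,1,3],"angular":[0,0,0],"hand":-1},{"translation":[0,3,3],"angular":[0,0,0],"hand":-1},{"translation":[0,4,2],"angular":[0,0,0],"hand":-1},{"translation":[0,4,0],"angular":[0,0,0],"hand":-1},{"translation":[0,4,0],"angular":[0,0,0],"hand":-1},{"translation":[0,2,0],"angular":[0,0,0],"hand":-1},{"translation":[0,0,0],"angular":[0,0,0],"hand":-1},{"translation":[0,0,0],"angular":[0,0,0],"hand":-1}]'
python3 - <<'E'
from h import *
st();pic('d8')
a=cv2.imread('pics/d8_top.png'); b=cv2.imread('pics/d8_side.png')
cv2.imwrite('pics/d8c.png',cv2.resize(a[120:270,250:450],None,fx=4,fy=4,interpolation=cv2.INTER_CUBIC))
cv2.imwrite('pics/d8s.png',cv2.resize(b[120:270,240:440],None,fx=4,fy=4,interpolation=cv2.INTER_CUBIC))
E
```

```text
time: 14.9
ee_pos: [0.6155, 0.2782, 0.251]
eef_rot: [0.701, -0.093, -0.701, -0.094]
ft_force: [0.3, -0.8, 0.6]
width: 0.0003
t 14.9 p [0.6155 0.2782 0.251 ] rad 0.3623 tan 0.0499 x [ 0.  0. -1.] yaz 74.8 F [ 0.3 -0.8  0.6] w 0.0
```

View pics/d8c.png

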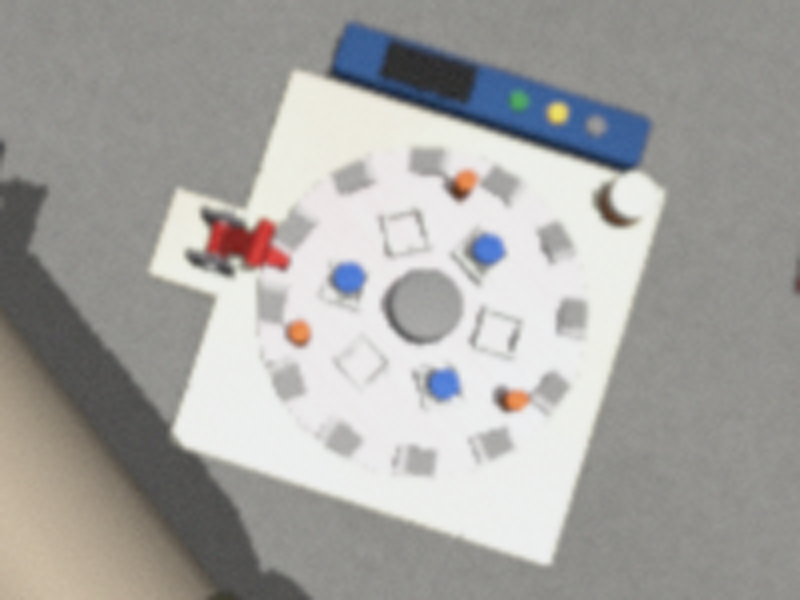

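View pics/d8s.png

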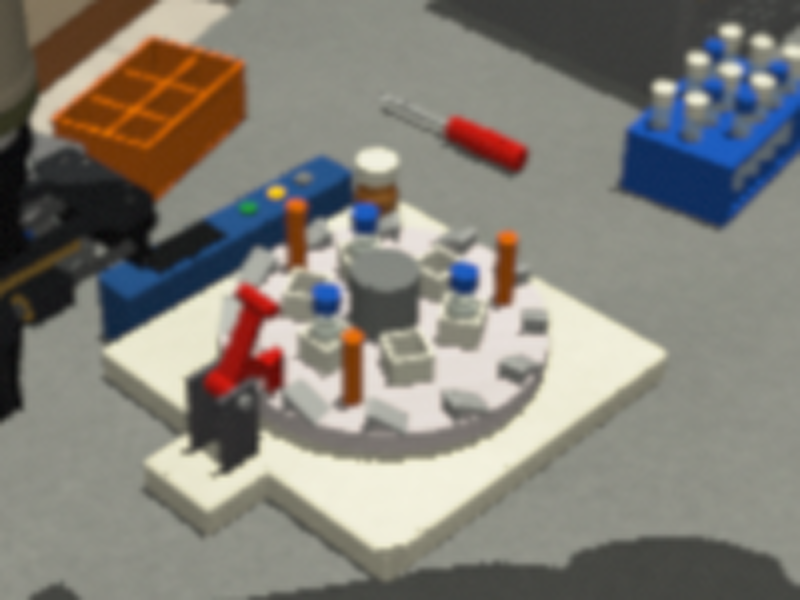

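```bash
python3 - <<'E'
from h import *
for c,x,y in(('top',300,172),('side',286,188)):
    A=cv2.imread(f'pics/{c}0.png').astype(float);B=cv2.imread(f'pics/d8_{c}.png').astype(float)
    f=lambda I:np.argwhere((I[...,2]-I[...,1]>80)&(I[...,1]<70))
    for I in(A,B):
        P=I[y:y+34,x:x+26]; k=f(P); print(c,len(k),k.mean(0).round(2),k.min(0),k.max(0))
print(wheel([('top','b',(465,180)),('top','c',(298,331)),('top','a',(515,397)),('side','a',(507,238)),('side','b',(296,206)),('side','c',(352,338))]))
r.close_job()
E
```

```text
top 93 [ 8.11 10.32] [4 3] [13 17]
top 92 [ 8.17 10.28] [4 3] [13 17]
side 203 [17.58 14.81] [3 5] [30 23]
side 208 [18.65 14.81] [4 5] [30 23]
(np.float64(0.5175863121276626), [[0.2, -0.6], [0.2, -0.3], [0.5, 0.4], [0.5, -0.9], [0.3, -0.9], [0.6, -1.2]])
the job is handed in; nothing more can be done
```

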